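Hang the ear defenders over the rail

ROBOT

A 6-joint arm with a two-finger parallel gripper is mounted at the origin on the work surface. World frame = base frame: x ahead of the robot, y to its left, z up, the work surface at z = 0. Lengths are in mm, angles in rad, forces in N, time in s.
With the tool pointing down it reaches from about 400 to 925 mm from the base axis. Payload 12.5 kg.
Tool frame: the origin (TCP) lies at the very end of the fingers, on their centre line; the grasp point (between the pads) lies 19 mm behind it (arm.pinch_z is the distance from the TCP to the grasp point, in mm); z points along the fingers, y is the line along which they close (so a half turn about z gives the same grasp; the last joint's range is limited). The gripper opens to 95 mm and grips with 3 to 60 N. Pads are 20 mm wide; open, the fingers measure 119 mm over their backs; the gripper's body (75 mm by 180 mm) begins 59 mm behind the grasp point.
Start: joints at [-1.436, 0.491, 1.559, -0, 1.092, -0.106], TCP at [149.072, -606.98, 214.661] pointing down, gripper open.
Joint ranges: [-3.1, 3.1], [-0.84, 2.19], [0.05, 2.79], [-1.13, 4.28], [0.06, 2.93], [-2.69, 2.69]. Speed limits (rad/s): [2.22, 2.22, 2.79, 3.14, 3.14, 3.14].

INTERFACE

Orientations are given as a unit quaternion [w, x, y, z].
In Python, from station import arm, snapshot gives the robot as it stands. The module is installed in compiled form; this text tells all that it offers.
- The arm moves only by the tool servo_tool, never from a script. Its arguments are lists of equal length, an entry for each row: "translation": the shift along the world's x, y, z in mm, a list of three; "rotation": the turn, a rotation vector about the world's x, y, z in rad, a list of three. In form: {"translation": [[tx, ty, tz], ...], "rotation": [[ax, ay, az], ...]}. A call has 1 to 10 rows; each row shifts and turns the commanded pose from where the row before left it; what a row does not reach is not made up. A row lasts 1/8 s, in which the tool goes at most 62.5 mm and 10.7 degrees, less where a joint would pass 70% of its speed; a pose out of reach is approached as far as the arm can. A call with a gripper value outside its range is refused whole. "claw" is the opening, from 0 (shut) to 1 (fully open), set as the call begins (left out, the last holds). The fingers move at their own pace and stop on an object; the grip force is fixed at half the most. Time passes only in rows, so rows that do not move let the fingers close. It gives the time, the measured TCP pose, the force, the opening and the grip force at its end, in the units of the state.
- arm.get_state(): the state, without advancing time (a new reading comes with each control period).
- snapshot(name): name is "side" or "top" or "wrist"; returns a dict with "image" (400x640x3 uint8, red, green, blue), "depth" (400x640 float32, mm along the optical axis (not along the pixel's ray), 0 where there is no reading), "intrinsics" (3x3 intrinsics, pixels), "rvec" (rotation vector, rad) and "tvec" (3), from world to camera coordinates, as OpenCV has them. Camera axes: x right, y down, z forward; pixel columns grow to the right and rows downward; lengths in mm; the calibration is good to about 2 mm. The wrist camera is an equidistant fisheye: a pixel r from the principal point sees the ray r / f radians off the axis. A picture is of the moment at which its call begins.
- arm.finish_job(): hands the job in; it is judged then, once.
The state is a dict: "t": time; "joints": joint angles; "dq": joint speeds; "joint_efforts": joint torques, N m; "position": TCP position; "tool_rot": TCP orientation; "wrist_force": force on the tool from outside, world axes, zero at the start; "moment": the same for the moment, N m; "width": opening from 0.0 (shut) to 1.0 (fully open); "gripper_force": force on a finger pad.
Only numpy, scipy, OpenCV 4.12 (cv2) and the standard library are available. Lean on these libraries where they do the work, as an engineer would, in place of code of your own. Each camera call takes 0.05 s, during which the arm holds its last target. There are 200 camera calls.

TASK

A pair of ear defenders has been left lying on its side on the lab bench. Stand it up on its two cups on the bench and let go of it, then take it again and hang it by its headband over the bar of the aluminium rail, beside the pair that already hangs there, so that it hangs straight down with one cup on each side of the bar. Lower it gently onto the bar without dropping it or pressing it down, and do not disturb the other pair or the other things on the bench.

Things in the scene. Friction and masses are not known exactly. Their poses are not given: they have to be found in the camera images.
- defenders: Ear defenders, at first lying on their side: a rigid upturned U, 150 mm cup to cup (y axis), 148 mm high (z axis, cup ends to crown), 60 mm deep (x axis), 0.24 kg. Origin: midway between the cups, level with their flat lower ends. Lying, the origin is 30 mm above the bench and z is level, roughly towards the robot. Standing on the cups, z is up and the origin at bench height.
- cup (a point): The centre of the +y cup of the ear defenders (the other mirrors it at -y), same axes: a block 60 mm (x) x 35 mm (y 40 to 75 mm from the middle) x 70 mm (z 0 to 70).
- limb (a point): The centre of the +y limb of the band (the other mirrors it at -y), same axes, at y = 59, z = 92 mm from the origin of the ear defenders: a flat strip 30 mm wide (x), 8 mm thick (y), straight from z = 70 to 115 mm, then slanting inward to the crown.
- crown (a point): The middle of the underside of the crown, 128 mm above the origin of the ear defenders, same axes. The crown is a straight padded piece 32 mm (x) x 74 mm (y) x 20 mm (z 128 to 148).
- rail: A fixed aluminium rail stand; origin on the bench under the middle of the bar, y along the bar, z up. The bar is 350 mm long, 24 mm wide, 14 mm thick, top at 146 mm. Two posts at y = +-168 mm carry it and do not rise above it; their feet are plates 150 mm (x) x 40 mm (y) x 8 mm.
- rail_top (a point): The middle of the bar's top face, 146 mm above the bench; same axes as the rail.
- twin: An identical pair of ear defenders that already hangs over the bar in the half towards the bar's +y end; same shape, origin and axes as the first. Leave it alone.
- reagent: Glass reagent bottle, 72 mm across, 150 mm high with its cap, fixed; origin under its middle.
- beaker: Glass beaker, 72 mm across, 90 mm high; origin under its middle.
- jar: Amber glass jar, 64 mm across, 85 mm high; origin under its middle.
- dishes: Stack of three clear dishes, 90 mm across, 44 mm high; origin under its middle.
- tipbox: Pipette tip box, 87 (x) x 122 (y) x 67 mm high; origin under its middle.
- tubes: Tube rack with capped tubes, 85 x 140 mm, 86 mm high, fixed; origin under its middle.
Mind the look-alikes: they are no part of the job. Leave any red look-alike of the defenders alone.

How it is judged:
By the outcome, as a careful person would: the job done as asked, in the order asked, and still so for the second after the job is handed in, with the robot touching nothing.
It also fails if it takes over 64 s, if anything falls off the work surface, if the arm or the gripper's body presses on something with over 40 N, if the wrist force passes 120 N, or if a joint passes its speed limit or range.

## Working session

There is one attempt and no reset: what is moved stays moved. The work goes in short steps, Python scripts to look and compute and a tool call to move; the robot and the scene stay as the last step left them, time stands still between calls to the robot, and variables do not carry over. Pictures are saved under pics/ and viewed, at most 10 in all, crops included, and the job is handed in when it is done.

Besides the shell and the picture viewer there is one more tool, called after ">>>" as a command line: name --argument value ..., lists and objects as JSON in quotes. servo_tool: Moves the arm, as the interface text tells. Its arguments: {"type":"object","properties":{"translation":{"type":"array"},"rotation":{"type":"array"},"claw":{"type":"number"}},"required":["translation","rotation"]}

```bash
mkdir -p pics; cat > h.py <<'E'
import numpy as np, cv2
from station import arm, snapshot
def snap(n):
    s=snapshot(n); np.savez('pics/%s.npz'%n,**s); return s
def load(n): return dict(np.load('pics/%s.npz'%n))
def world(s,u,v,d=None):
    K=s['intrinsics'];R=cv2.Rodrigues(s['rvec'])[0]
    if d is None: d=s['depth'][int(v),int(u)]
    return R.T@(d*np.linalg.inv(K)@[u,v,1]-s['tvec'].ravel())
def cloud(s):
    K=s['intrinsics'];R=cv2.Rodrigues(s['rvec'])[0]
    v,u=np.mgrid[:400,:640]; d=s['depth']
    p=np.stack([(u-K[0,2])/K[0,0]*d,(v-K[1,2])/K[1,1]*d,d],-1)
    P=(p-s['tvec'].ravel())@R; P[d==0]=np.nan
    return P
E
python3 - <<'E'
from h import *
for n in ['top','side']:
    s=snap(n); cv2.imwrite(f'pics/{n}0.png',s['image'][:,:,::-1])
    R=cv2.Rodrigues(s['rvec'])[0]; print(n,-R.T@s['tvec'].ravel(),R[2],s['intrinsics'][0,0])
print(arm.get_state())
E
```

```text
top [ 313.17844176    1.52744489 1490.79252344] [ 0.16725258  0.01444937 -0.98580819] 456.0525391210342
side [196.28019707 558.69085211 794.44561948] [ 0.37991699 -0.57154448 -0.72732385] 361.18066764781173
{'t': 0.1, 'joints': array([-1.43559541e+00,  4.91496902e-01,  1.55936267e+00, -2.32795989e-05,
        1.09168933e+00, -1.05587358e-01]), 'dq': array([-3.49050807e-05, -1.38325281e-03, -1.07334657e-03,  1.52941135e-04,
       -1.02229218e-03,  2.09724166e-04]), 'joint_efforts': array([ 3.84966843e-03, -6.13622332e+01, -2.58607131e+01,  6.94256206e-02,
        4.69965313e-02, -6.05670198e-05]), 'position': array([ 149.03983336, -606.76399938,  214.13055622]), 'tool_rot': array([-4.77918218e-04,  9.92760617e-01,  1.20108818e-01, -1.74047505e-05]), 'wrist_force': array([-0.53927215, -0.45642692,  0.5956912 ]), 'moment': array([-0.04576168, -0.03068837, -0.03651131]), 'gripper_force': 0.0, 'width': 1.0005576187322598}
```

View pics/top0.png

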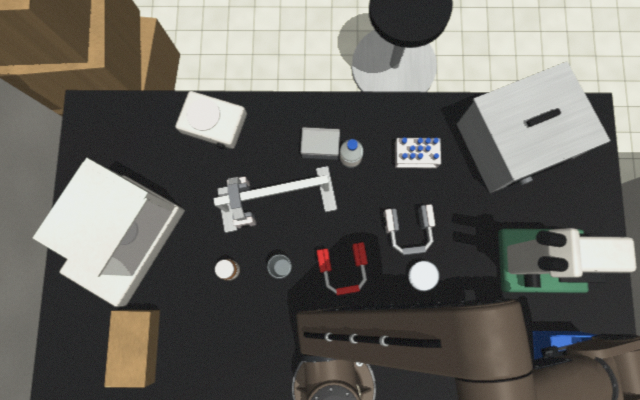

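View pics/side0.png

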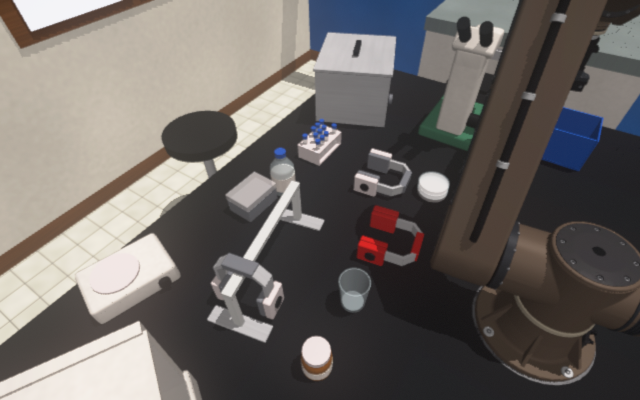

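The top view shows the grey defenders at about (410,230), with the crown end at (411,250). The red look-alike is at (343,268), the bar runs from (225,195) to (328,183) with the twin at its left (+y) end, and the dishes are at (424,275). The side view agrees.

```bash
python3 - <<'E'
from h import *
t=load('top');s=load('side')
a=cv2.resize(t['image'][150:300,200:460],None,fx=3,fy=3,interpolation=2)[:,:,::-1]
cv2.imwrite('pics/topc.png',a)
def rect(P,m):
    q=P[m]; r=cv2.minAreaRect(q[:,:2].astype(np.float32)); return len(q),np.round(r[0],1),np.round(r[1],1),round(r[2],1),np.round(np.percentile(q[:,2],[5,50,95]),1)
for n,S in(('top',t),('side',s)):
    P=cloud(S)
    x,y,z=P[...,0],P[...,1],P[...,2]
    if n=='top': 
        for (u,v) in [(392,219),(428,215),(411,250),(424,275),(280,187),(232,207),(320,183),(343,290),(351,150)]: print(u,v,P[v,u].round(1))
    else:
        for (u,v) in [(378,158),(366,180),(405,183),(433,183),(270,227),(247,265)]: print(u,v,P[v,u].round(1))
    np.save(f'pics/{n}P.npy',P)
E
```

```text
392 219 [ 522.1 -181.3   54.4]
428 215 [ 534.5 -293.7   63.7]
411 250 [ 424.8 -240.5   48.7]
424 275 [ 347.5 -281.2   39.9]
280 187 [603.6 166.9 144.1]
232 207 [537.3 304.5 166.1]
320 183 [618.   46.3 139.9]
343 290 [298.4 -27.1  45. ]
351 150 [723.4 -47.6 136.5]
378 158 [ 532.2 -275.3   56. ]
366 180 [ 514.8 -161.5   60.2]
405 183 [ 417.1 -227.3   44.4]
433 183 [ 347.1 -274.1   42.2]
270 227 [591.7 180.4 144.5]
247 265 [556.1 297.3 165.4]
```

View pics/topc.png

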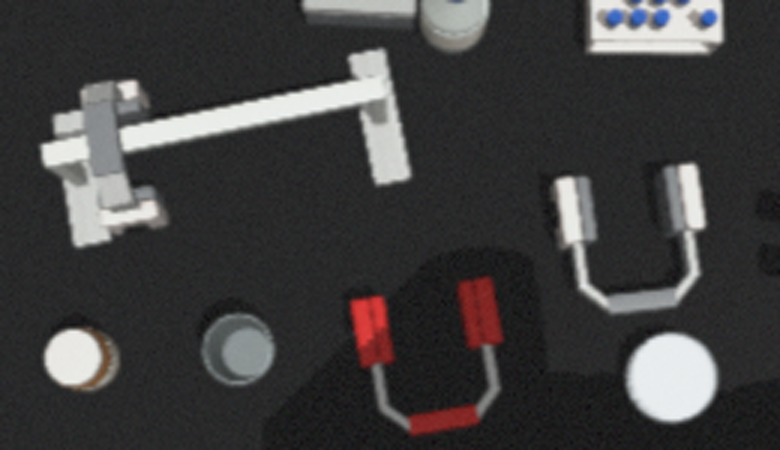

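The crop confirms the layout: the grey crown is at crop (643,300), the cups at (575,210) and (685,197), the bar from (60,152) to (385,88), and the twin's crown at (105,140). Next I fit box models to both depth clouds.

```bash
cat >> h.py <<'E'
from scipy.optimize import least_squares
def boxsdf(p,c,h,R=np.eye(3)):
    q=np.abs((p-c)@R)-h
    return np.linalg.norm(np.maximum(q,0),axis=1)+np.minimum(q.max(1),0)
def defsdf(p): # object coords
    d=[]
    for s in(1,-1):
        d.append(boxsdf(p,[0,57.5*s,35],[30,17.5,35]))
        d.append(boxsdf(p,[0,59*s,92],[15,4,23]))
        v=np.array([0,-22*s,23.]);L=np.linalg.norm(v);v/=L
        R=np.stack([[1,0,0],v,np.cross([1,0,0],v)],1)
        d.append(boxsdf(p,[0,48*s,126.5],[15,L/2,4],R))
    d.append(boxsdf(p,[0,0,138],[16,37,10]))
    return np.min(d,0)
def railsdf(p):
    d=[boxsdf(p,[0,0,139],[12,175,7])]
    for s in(1,-1): d.append(boxsdf(p,[0,168*s,4],[75,20,4]))
    return np.min(d,0)
def fit(P,frame,sdf,x0):
    f=lambda x:sdf((P-np.append(x[:2],x[3] if len(x)>3 else 0))@frame(x[2]))
    r=least_squares(f,x0,loss='soft_l1',f_scale=3,x_scale=[10,10,.1,10][:len(x0)]); return r.x,np.median(abs(f(r.x)))
def lying(a): # columns = object axes; z level at angle a, x up
    z=np.array([np.cos(a),np.sin(a),0]);x=np.array([0,0,1.]);return np.stack([x,np.cross(z,x),z],1)
def upright(a):
    y=np.array([np.cos(a),np.sin(a),0]);z=np.array([0,0,1.]);return np.stack([np.cross(y,z),y,z],1)
def sel(P,lo,hi):
    q=P.reshape(-1,3); return q[np.all((q>lo)&(q<hi),1)]
E
python3 - <<'E'
from h import *
for n in['top','side','both']:
    P=np.vstack([np.load(f'pics/{m}P.npy').reshape(-1,3) for m in(['top','side'] if n=='both' else [n])])
    q=sel(P,[395,-330,14],[580,-130,80]); 
    print(n,'def',len(q),*fit(q,lying,defsdf,[550,-240,3.2,30]))
    q=sel(P,[420,-20,128],[760,235,160]); print(' bar pts',len(q),np.median(q[:,2]))
    q=np.vstack([sel(P,[500,-40,128],[700,235,165]),sel(P,[500,-40,4],[700,60,16])])
    yaw=lambda a:upright(a-np.pi/2)
    print(' rail',len(q),*fit(q,lambda a:np.stack([[np.cos(a),np.sin(a),0],[-np.sin(a),np.cos(a),0],[0,0,1]],1),railsdf,[595,190,.2,0]))
    q=sel(P,[450,255,20],[680,345,185]); q=q[(q[:,2]>147)]
    print(' twin',len(q),*fit(q,upright,defsdf,[570,300,.2,18]))
    print(' dish',np.nanmean(sel(P,[290,-340,36],[392,-230,60]),0),' bottle',np.nanmedian(sel(P,[690,-90,90],[790,0,170]),0))
E
```

```text
top def 945 [ 563.23471097 -230.83855742    3.26946571   29.84513028] 1.3279274280179152
 bar pts 600 145.17849569115722
 rail 1044 [5.97506048e+02 1.88706073e+02 1.54968066e-01 3.61382794e-01] 2.2623269987856673
 twin 408 [5.71488833e+02 3.03237954e+02 1.91427439e-01 1.76893733e+01] 1.5732757898714311
 dish [ 347.58117018 -279.47445337   43.28374562]  bottle [729.81420928 -46.97178485 110.20527315]
side def 1353 [ 562.37911157 -232.1351927     3.26352883   29.58122655] 0.9625092989210486
 bar pts 798 145.4219552857386
 rail 1219 [ 5.94470649e+02  1.94933987e+02  2.13690620e-01 -1.57302559e-01] 0.7157314097229062
 twin 770 [5.72190504e+02 3.01914155e+02 1.95258617e-01 1.78164167e+01] 0.6512540049208351
 dish [ 346.0562436  -277.36609625   42.94866653]  bottle [727.55558278 -36.86111852 112.21463766]
both def 2298 [ 562.77017153 -231.83782358    3.26397062   29.71100882] 1.1069944471836444
 bar pts 1398 145.3958079355597
 rail 2263 [ 5.95926406e+02  1.91772695e+02  1.93890686e-01 -4.03714192e-02] 1.2478050474858549
 twin 1178 [5.72042279e+02 3.02116681e+02 1.97250803e-01 1.77311372e+01] 0.8930600691185435
 dish [ 346.90342503 -278.53740576   43.13482158]  bottle [728.19051837 -40.49003696 111.36216826]
```

```bash
python3 - <<'E'
from h import *
P=np.load('pics/topP.npy')
for (u,v) in [(500,240),(505,270),(535,285),(550,240),(551,265),(580,250),(630,250),(500,185),(480,130)]: print(u,v,P[v,u].round())
for m in['top','side']:
    q=sel(np.load(f'pics/{m}P.npy'),[500,-10,138],[700,240,153])
    l=cv2.fitLine(q[:,:2].astype(np.float32),cv2.DIST_HUBER,0,.01,.01).ravel();print(m,l,np.arctan2(-l[0]*np.sign(l[1]),abs(l[1])))
E
```

```text
500 240 [ 462. -531.   22.]
505 270 [ 366. -534.   42.]
535 285 [ 320. -598.  105.]
550 240 [ 422. -500.  426.]
551 265 [ 364. -497.  430.]
580 250 [ 408. -620.  328.]
630 250 [ 408. -743.  332.]
500 185 [ 624. -510.  105.]
480 130 [ 785. -441.  151.]
top [ 2.1567646e-01 -9.7646487e-01  6.0741229e+02  1.3293115e+02] 0.21738455
side [ 2.1404639e-01 -9.7682351e-01  6.0380103e+02  1.4036197e+02] 0.21571548
```

>>> servo_tool --translation '[[0, 60, 0], [0, 60, 0], [40, 34, 0], [40, 34, 0], [40, 34, 0], [40, 34, 0], [40, 34, 0], [40, 34, 0], [40, 34, 0], [40, 34, 0]]' --rotation '[[0, 0, 0], [0, 0, 0], [0, 0, -0.03], [0, 0, -0.03], [0, 0, -0.03], [0, 0, -0.028], [0, 0, 0], [0, 0, 0], [0, 0, 0], [0, 0, 0]]'

```text
t: 1.35
position: [470.2, -213.6, 214.6]
tool_rot: [-0.0, 0.998, 0.061, -0.0]
wrist_force: [0.6, -0.5, -0.6]
width: 1.0
gripper_force: 0.0
```

>>> servo_tool --translation '[[0, 5, -10], [0, 5, -10], [0, 5, -10], [0, 5, -10], [0, 0, 0]]' --rotation '[[0.0161, -0.1299, 0], [0.0161, -0.1299, 0], [0.0161, -0.1299, 0], [0.0161, -0.1299, 0], [0, 0, 0]]'

```text
t: 1.98
position: [469.1, -194.1, 176.9]
tool_rot: [-0.02, 0.969, 0.061, 0.238]
wrist_force: [-0.9, 0.9, 0.6]
width: 1.0
gripper_force: 0.0
```

```bash
cat > st.py <<'E'
from h import *
from scipy.spatial.transform import Rotation as Ro
s=arm.get_state();q=s['tool_rot'];R=Ro.from_quat([*q[1:],q[0]]).as_matrix()
print(round(s['t'],2),s['position'].round(1),'j',s['joints'].round(2),'F',s['wrist_force'].round(1),'w',round(s['width'],3),'g',round(s['gripper_force'],1)); print(R.round(3),'grasp',(s['position']-R[:,2]*arm.pinch_z).round(1))
E
python3 st.py; python3 - <<'E'
from h import *
s=snap('wrist'); cv2.imwrite('pics/w1.png',s['image'][:,:,::-1]); print(s['intrinsics'])
E
```

```text
1.98 [ 469.1 -194.1  176.9] j [-0.72  0.29  2.15  0.8   0.51  0.06] F [-0.9  0.9  0.6] w 1.0 g 0.0
[[ 0.879  0.127  0.459]
 [ 0.108 -0.992  0.068]
 [ 0.464 -0.01  -0.886]] grasp [ 460.5 -195.4  193.6]
[[309.70691629   0.         323.43666996]
 [  0.         309.70691629 199.39407175]
 [  0.           0.           1.        ]]
```

View pics/w1.png

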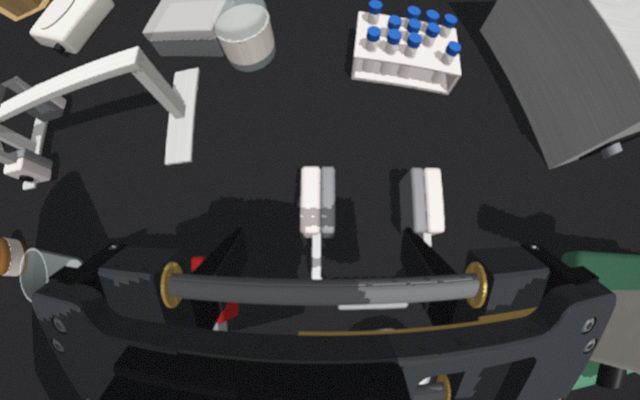

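The wrist view shows the +y limb at (316,255) between the two open fingers at about (215,255) and (425,255), which agrees with the fit. I'm going down.

>>> servo_tool --translation '[[1, 4, -35], [1, 4, -35], [1, 3, -30], [0.6, 0, -30], [0, 0, -20], [0, 0, -10], [0, 0, 0], [0, 0, 0]]' --rotation '[[0, 0, 0], [0, 0, 0], [0, 0, 0], [0, 0, 0], [0, 0, 0], [0, 0, 0], [0, 0, 0], [0, 0, 0]]'

```text
t: 3.02
position: [474.5, -183.2, 18.3]
tool_rot: [-0.02, 0.969, 0.062, 0.24]
wrist_force: [-1.5, -0.2, 0.1]
width: 0.998
gripper_force: 0.0
```

```bash
python3 st.py; python3 - <<'E'
from h import *
s=snap('side'); cv2.imwrite('pics/s1.png',cv2.resize(s['image'][100:300,300:560,::-1],None,fx=3,fy=3))
E
```

```text
3.02 [ 474.5 -183.2   18.3] j [-0.69  0.64  2.28  1.88  0.37 -1.08] F [-1.5 -0.2  0.1] w 0.998 g 0.0
[[ 0.877  0.13   0.462]
 [ 0.111 -0.992  0.068]
 [ 0.467 -0.008 -0.884]] grasp [ 465.9 -184.5   34.9]
```

View pics/s1.png

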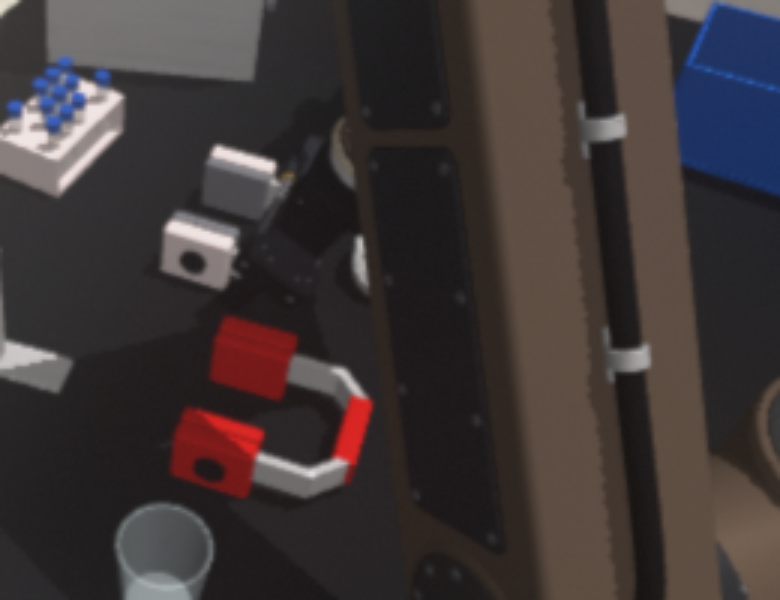

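The side crop shows the fingers down at the band between the cups and the crown, at about crop (290,230). Red is untouched. The wrist is near its singularity, so I'll reduce the forward tilt before closing.

>>> servo_tool --translation '[[-1, 0, 0], [-1, 0, 0], [-1, 0, 0], [-1, 0, 0], [-1, 0, 0], [0, 0, 0]]' --rotation '[[-0.0074, 0.0595, 0], [-0.0074, 0.0595, 0], [-0.0074, 0.0595, 0], [-0.0074, 0.0595, 0], [-0.0074, 0.0595, 0], [0, 0, 0]]'

```text
t: 3.82
position: [470.3, -180.9, 18.2]
tool_rot: [-0.016, 0.991, 0.064, 0.115]
wrist_force: [0.0, -0.1, 0.5]
width: 1.001
gripper_force: 0.0
```

```bash
python3 st.py
```

```text
3.83 [ 470.3 -180.9   18.2] j [-0.59  0.6   2.15  0.66  0.27  0.23] F [ 0.  -0.1  0.5] w 1.001 g 0.0
[[ 0.965  0.13   0.227]
 [ 0.123 -0.991  0.047]
 [ 0.231 -0.017 -0.973]] grasp [ 466.  -181.7   36.5]
```

>>> servo_tool --translation '[[-1, -1, -2], [-1, -1.5, -2], [0, 0, 0]]' --rotation '[[0, 0, 0], [0, 0, 0], [0, 0, 0]]'

```text
t: 4.2
position: [467.2, -183.4, 13.1]
tool_rot: [-0.017, 0.991, 0.063, 0.115]
wrist_force: [-0.2, 1.1, 0.8]
width: 1.001
gripper_force: 0.0
```

>>> servo_tool --translation '[[0, 0, 0], [0, 0, 0], [0, 0, 0], [0, 0, 0], [0, 0, 0], [0, 0, 0], [0, 0, 0], [0, 0, 0]]' --rotation '[[0, 0, 0], [0, 0, 0], [0, 0, 0], [0, 0, 0], [0, 0, 0], [0, 0, 0], [0, 0, 0], [0, 0, 0]]' --claw 0

```text
t: 5.2
position: [467.5, -183.2, 13.4]
tool_rot: [-0.017, 0.991, 0.063, 0.115]
wrist_force: [0.3, -0.2, 0.4]
width: 0.216
gripper_force: 0.0
```

```bash
python3 st.py
```

```text
5.2 [ 467.5 -183.2   13.4] j [-0.6   0.61  2.16  0.68  0.27  0.19] F [ 0.3 -0.2  0.4] w 0.216 g 0.0
[[ 0.966  0.129  0.225]
 [ 0.122 -0.991  0.048]
 [ 0.229 -0.019 -0.973]] grasp [ 463.3 -184.1   31.7]
```

>>> servo_tool --translation '[[0, 0, 0], [0, 0, 0], [0, 0, 0], [0, 0, 0], [0, 0, 0], [0, 0, 0]]' --rotation '[[0, 0, 0], [0, 0, 0], [0, 0, 0], [0, 0, 0], [0, 0, 0], [0, 0, 0]]'

```text
t: 5.95
position: [467.5, -183.3, 13.4]
tool_rot: [-0.017, 0.991, 0.063, 0.115]
wrist_force: [-3.3, -1.5, 3.7]
width: 0.086
gripper_force: 30.0
```

Gripped at 8.2 mm, which matches the limb's thickness. Now I lift, then turn.

>>> servo_tool --translation '[[0, 0, 5], [0, 0, 10], [5, 0, 15], [5, 0, 15], [5, 0, 15], [5, 0, 15], [5, 0, 15], [5, 0, 10], [0, 0, 10], [0, 0, 0]]' --rotation '[[0, 0, 0], [0, 0, 0], [0, 0, 0], [0, 0, 0], [0, 0, 0], [0, 0, 0], [0, 0, 0], [0, 0, 0], [0, 0, 0], [0, 0, 0]]'

```text
t: 7.2
position: [497.4, -183.1, 123.8]
tool_rot: [-0.017, 0.991, 0.063, 0.115]
wrist_force: [-0.0, 0.1, -2.1]
width: 0.086
gripper_force: 30.0
```

>>> servo_tool --translation '[[0, 0, 0], [0, 0, 0], [0, 0, 0], [0, 0, 0], [0, 0, 0], [0, 0, 0], [0, 0, 0], [0, 0, 0]]' --rotation '[[-0.012, 0.0974, 0], [-0.012, 0.0974, 0], [-0.012, 0.0974, 0], [-0.012, 0.0974, 0], [-0.012, 0.0974, 0], [-0.012, 0.0974, 0], [-0.012, 0.0974, 0], [-0.012, 0.0974, 0]]'

```text
t: 8.2
position: [497.3, -183.1, 122.8]
tool_rot: [0.007, 0.96, 0.058, -0.275]
wrist_force: [-0.6, 0.0, -2.0]
width: 0.084
gripper_force: 30.0
```

```bash
python3 st.py
```

```text
8.2 [ 497.3 -183.1  122.8] j [-0.36  0.69  1.58 -0.23  1.39  1.19] F [-0.6  0.  -2. ] w 0.084 g 30.0
[[ 0.842  0.114 -0.527]
 [ 0.107 -0.993 -0.044]
 [-0.529 -0.019 -0.849]] grasp [ 507.3 -182.2  138.8]
```

>>> servo_tool --translation '[[0, 0, 0], [0, 0, 0], [0, 0, 0], [0, 0, 0], [0, 0, 0], [0, 0, 0], [0, 0, 0], [0, 0, 0], [0, 0, 0]]' --rotation '[[-0.012, 0.0974, 0], [-0.012, 0.0974, 0], [-0.012, 0.0974, 0], [-0.012, 0.0974, 0], [-0.012, 0.0974, 0], [-0.012, 0.0974, 0], [-0.012, 0.0974, 0], [-0.012, 0.0974, 0], [0, 0, 0]]'

```text
t: 9.32
position: [497.1, -183.0, 121.1]
tool_rot: [0.029, 0.782, 0.044, -0.621]
wrist_force: [-1.0, -0.7, -2.6]
width: 0.082
gripper_force: 30.0
```

```bash
python3 st.py;  python3 - <<'E'
from h import *
for n in['side','top']:
    s=snap(n); np.save(f'pics/{n}P1.npy',cloud(s))
    if n=='side':cv2.imwrite('pics/s2.png',cv2.resize(s['image'][60:260,280:540,::-1],None,fx=3,fy=3))
E
```

```text
9.32 [ 497.1 -183.   121.1] j [-0.29  1.03  1.29 -0.44  2.09  1.24] F [-1.  -0.7 -2.6] w 0.082 g 30.0
[[ 0.226  0.104 -0.969]
 [ 0.033 -0.995 -0.099]
 [-0.974 -0.009 -0.228]] grasp [ 515.3 -181.2  125.4]
```

View pics/s2.png

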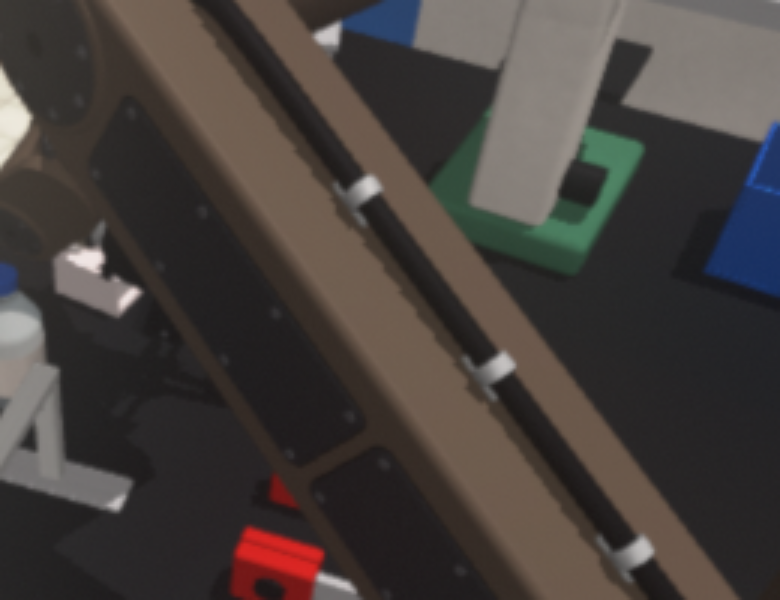

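The arm hides the defenders from the side camera, so I'll use the wrist camera's depth instead.

```bash
cat >> h.py <<'E'
def wcloud(s):
    K=s['intrinsics'];R=cv2.Rodrigues(s['rvec'])[0];v,u=np.mgrid[:400,:640]
    x=(u-K[0,2])/K[0,0];y=(v-K[1,2])/K[1,1];th=np.hypot(x,y)+1e-9;d=s['depth'].astype(float)
    t=np.where(th<1.3,np.tan(np.minimum(th,1.3)),np.nan)
    p=np.stack([x/th*t*d,y/th*t*d,d],-1);P=(p-s['tvec'].ravel())@R;P[d==0]=np.nan;return P
def fit6(P,R0,o0):
    from scipy.spatial.transform import Rotation as Ro
    f=lambda x:defsdf((P-o0-x[:3])@(Ro.from_rotvec(x[3:]).as_matrix()@R0))
    r=least_squares(f,np.zeros(6),loss='soft_l1',f_scale=3,x_scale=[10]*3+[.1]*3)
    return o0+r.x[:3],r.x[3:],np.median(abs(f(r.x)))
E
python3 - <<'E'
from h import *
s=snap('wrist'); cv2.imwrite('pics/w2.png',s['image'][:,:,::-1])
P=wcloud(s); np.save('pics/wP.npy',P)
a=0.123+np.pi/2
o=np.array([513.4,-240,32.5]);R0=upright(a)
q=sel(P,[400,-340,-10],[620,-130,200]); d=defsdf((q-o)@R0); q=q[(abs(d)<20)];print(len(q))
print(fit6(q,R0,o))
E
```

```text
27736
(array([ 519.93188166, -239.99032015,   32.53424808]), array([ 0.0075713 ,  0.00385899, -0.01879027]), np.float64(0.47503573328103155))
```

View pics/w2.png

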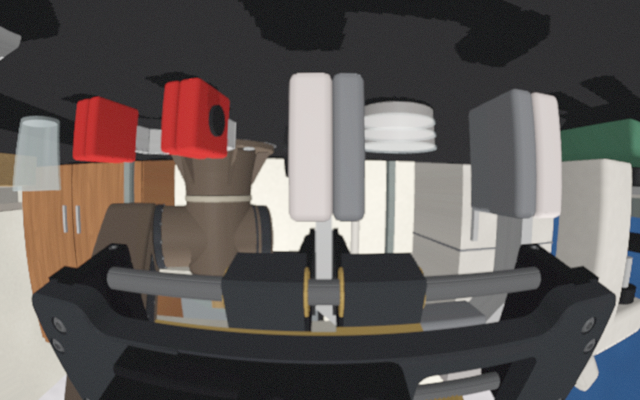

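The wrist view (image upside down) shows both cups pointing at the bench, the near one at (325,145) and the far one at (515,155). The fit has it upright within 0.5° with its origin 32.5 mm up. I'm lowering it.

>>> servo_tool --translation '[[0, 0, -8], [0, 0, -8], [0, 0, -6], [0, 0, -4], [0, 0, -2], [0, 0, 0]]' --rotation '[[-0.0076, -0.0039, 0], [0, 0, 0], [0, 0, 0], [0, 0, 0], [0, 0, 0], [0, 0, 0]]'

```text
t: 10.22
position: [497.5, -183.2, 95.3]
tool_rot: [0.032, 0.784, 0.041, -0.619]
wrist_force: [-0.3, 0.0, -1.8]
width: 0.085
gripper_force: 30.0
```

>>> servo_tool --translation '[[0, 0, -1], [0, 0, -1], [0, 0, 0]]' --rotation '[[0, 0, 0], [0, 0, 0], [0, 0, 0]]'

```text
t: 10.6
position: [497.5, -183.2, 93.3]
tool_rot: [0.032, 0.784, 0.04, -0.618]
wrist_force: [-0.7, 0.3, -2.2]
width: 0.082
gripper_force: 30.0
```

```bash
python3 st.py; cat > ft.py <<'E'
from h import *
import sys
o=np.array([float(v) for v in sys.argv[1:4]]);R0=upright(float(sys.argv[4]))
q=sel(wcloud(snap('wrist')),o-[130,130,40],o+[130,130,180]); d=defsdf((q-o)@R0); q=q[abs(d)<15];q=q[q[:,2]>o[2]+5];print(len(q),fit6(q,R0,o))
E
python3 ft.py 520 -240 3 1.675
```

```text
10.6 [ 497.5 -183.2   93.3] j [-0.29  1.07  1.29 -0.43  2.06  1.26] F [-0.7  0.3 -2.2] w 0.082 g 30.0
[[ 0.232  0.104 -0.967]
 [ 0.023 -0.995 -0.101]
 [-0.973  0.001 -0.233]] grasp [ 515.6 -181.3   97.7]
27056 (array([ 520.1282634 , -240.65925082,    3.5396527 ]), array([-0.00020923,  0.00220336,  0.00011505]), np.float64(0.46898935927705665))
```

>>> servo_tool --translation '[[0, 0, -1], [0, 0, -1], [0, 0, -0.5], [0, 0, 0]]' --rotation '[[0, 0, 0], [0, 0, 0], [0, 0, 0], [0, 0, 0]]'

```text
t: 11.15
position: [497.5, -183.2, 90.8]
tool_rot: [0.032, 0.784, 0.041, -0.618]
wrist_force: [-1.0, -0.3, -2.3]
width: 0.086
gripper_force: 30.0
```

>>> servo_tool --translation '[[0, 0, -0.5], [0, 0, -0.5], [0, 0, 0]]' --rotation '[[0, 0, 0], [0, 0, 0], [0, 0, 0]]'

```text
t: 11.52
position: [497.5, -183.2, 89.8]
tool_rot: [0.032, 0.784, 0.041, -0.618]
wrist_force: [-0.7, 0.2, -0.9]
width: 0.079
gripper_force: 30.0
```

>>> servo_tool --translation '[[0, 0, -0.5], [0, 0, 0]]' --rotation '[[0, 0, 0], [0, 0, 0]]'

```text
t: 11.78
position: [497.5, -183.2, 89.6]
tool_rot: [0.033, 0.784, 0.04, -0.618]
wrist_force: [0.7, -0.5, 0.0]
width: 0.079
gripper_force: 30.0
```

>>> servo_tool --translation '[[0, 0, 0], [0, 0, 0], [0, 0, 0], [0, 0, 0], [0, 0, 0], [0, 0, 0]]' --rotation '[[0, 0, 0], [0, 0, 0], [0, 0, 0], [0, 0, 0], [0, 0, 0], [0, 0, 0]]' --claw 0.5

```text
t: 12.52
position: [497.5, -183.2, 89.4]
tool_rot: [0.032, 0.784, 0.041, -0.618]
wrist_force: [1.8, 0.5, -0.4]
width: 0.5
gripper_force: 0.0
```

```bash
python3 st.py;python3 ft.py 520 -240 0 1.675
```

```text
12.53 [ 497.5 -183.2   89.4] j [-0.29  1.07  1.29 -0.43  2.05  1.27] F [ 1.8  0.5 -0.4] w 0.5 g 0.0
[[ 0.232  0.104 -0.967]
 [ 0.023 -0.995 -0.101]
 [-0.972  0.001 -0.233]] grasp [ 515.7 -181.3   93.7]
25583 (array([ 5.20151567e+02, -2.40405955e+02,  2.61043194e-01]), array([0.00562005, 0.00508022, 0.00056629]), np.float64(0.48299584551612007))
```

It stands freely at (520,-240), so the first half is done. Next I retract, rise and turn the tool down.

>>> servo_tool --translation '[[15, 1.6, 3.6], [29, 3, 7], [29, 3, 7], [15, 1.6, 10], [0, 0, 25], [0, 0, 25], [0, 0, 25], [0, 0, 25], [0, 0, 25], [0, 0, 25]]' --rotation '[[0, 0, 0], [0, 0, 0], [0, 0, 0], [0, 0, 0], [0.0139, -0.1328, 0], [0.0139, -0.1328, 0], [0.0139, -0.1328, 0], [0.0139, -0.1328, 0], [0.0139, -0.1328, 0], [0.0139, -0.1328, 0]]'

```text
t: 13.82
position: [585.5, -173.9, 268.1]
tool_rot: [0.014, 0.964, 0.05, -0.261]
wrist_force: [-0.5, 0.1, 0.1]
width: 0.501
gripper_force: 0.0
```

>>> servo_tool --translation '[[-10, -10, 0], [-10, -10, 0], [-10, -10, 0], [-10, -10, 0], [-10, -10, 0], [-10, -10, 0], [-10, -5, 0], [-5, 0, 0], [0, 0, 0], [0, 0, 0]]' --rotation '[[0.0139, -0.1328, 0], [0.0139, -0.1328, 0], [0.0139, -0.1328, 0], [0.0139, -0.1328, 0], [0, 0, 0.15], [0, 0, 0.15], [0, 0, 0.15], [0, 0, 0.15], [0, 0, 0.15], [0, 0, 0]]'

```text
t: 15.08
position: [510.3, -239.0, 267.1]
tool_rot: [0.0, 0.911, 0.413, -0.0]
wrist_force: [0.7, 0.2, -0.6]
width: 0.497
gripper_force: 0.0
```

```bash
python3 st.py
```

```text
15.07 [ 510.3 -239.   267.1] j [-0.55  0.35  1.64 -0.    1.15  0.16] F [ 0.7  0.2 -0.6] w 0.497 g 0.0
[[ 0.658  0.753 -0.   ]
 [ 0.753 -0.658 -0.   ]
 [-0.001 -0.    -1.   ]] grasp [ 510.3 -239.   285.9]
```

>>> servo_tool --translation '[[5, -1, 0], [4.9, -0.4, 0], [0, 0, 0], [0, 0, 0], [0, 0, 0], [0, 0, 0], [0, 0, 0]]' --rotation '[[0, 0, 0.1371], [0, 0, 0.1371], [0, 0, 0.1371], [0, 0, 0.1371], [0, 0, 0.1371], [0, 0, 0.1371], [0, 0, 0]]' --claw 0.8

```text
t: 15.95
position: [520.4, -240.3, 267.0]
tool_rot: [0.0, 0.67, 0.742, -0.0]
wrist_force: [-0.5, -0.7, -0.4]
width: 0.799
gripper_force: 0.0
```

```bash
python3 st.py;python3 ft.py 520 -240 0 1.675; python3 - <<'E'
from h import *
q=sel(wcloud(load('wrist')),[480,-340,-20],[560,-140,170]); 
for lo,hi in[(-20,20),(120,170)]:
    k=q[(q[:,2]>lo)&(q[:,2]<hi)]; print(len(k),np.median(k,0))
E
```

```text
15.95 [ 520.4 -240.3  267. ] j [-0.55  0.37  1.62 -0.    1.15 -0.65] F [-0.5 -0.7 -0.4] w 0.799 g 0.0
[[-0.101  0.995 -0.   ]
 [ 0.995  0.101 -0.   ]
 [-0.    -0.    -1.   ]] grasp [ 520.4 -240.3  285.8]
5086 (array([ 5.20371123e+02, -2.40578413e+02, -4.40626240e-01]), array([-0.00016089,  0.00092272,  0.00266664]), np.float64(0.49318612027716213))
2769 [ 5.11843586e+02 -2.16723246e+02 -2.23001781e-01]
3462 [ 519.62942373 -231.46674916  147.16749891]
```

>>> servo_tool --translation '[[0, 0, -30], [0, 0, -30], [0, 0, -30], [0, 0, -25], [0, 0, -15], [0, 0, -5], [0, 0, 0]]' --rotation '[[0, 0, 0], [0, 0, 0], [0, 0, 0], [0, 0, 0], [0, 0, 0], [0, 0, 0], [0, 0, 0]]'

```text
t: 16.88
position: [520.6, -240.5, 132.3]
tool_rot: [0.0, 0.669, 0.743, -0.0]
wrist_force: [0.3, -0.8, 0.6]
width: 0.803
gripper_force: 0.0
```

>>> servo_tool --translation '[[0, 0, 0], [0, 0, 0], [0, 0, 0], [0, 0, 0], [0, 0, 0], [0, 0, 0], [0, 0, 0], [0, 0, 0]]' --rotation '[[0, 0, 0], [0, 0, 0], [0, 0, 0], [0, 0, 0], [0, 0, 0], [0, 0, 0], [0, 0, 0], [0, 0, 0]]' --claw 0

```text
t: 17.88
position: [520.4, -240.4, 132.0]
tool_rot: [0.0, 0.669, 0.743, -0.0]
wrist_force: [-0.3, 0.3, 0.6]
width: 0.334
gripper_force: 30.0
```

Gripped the crown at 31.7 mm wide. Lift and carry.

>>> servo_tool --translation '[[0, 0, 5], [0, 0, 15], [0, 0, 25], [0, 0, 25], [0, 0, 30], [0, 0, 30], [0, 0, 30], [0, 0, 20], [0, 0, 10], [0, 0, 0]]' --rotation '[[0, 0, 0], [0, 0, 0], [0, 0, 0], [0, 0, 0], [0, 0, 0], [0, 0, 0], [0, 0, 0], [0, 0, 0], [0, 0, 0], [0, 0, 0]]'

```text
t: 19.12
position: [520.3, -240.4, 322.5]
tool_rot: [0.0, 0.669, 0.743, -0.0]
wrist_force: [-0.0, -1.2, -2.8]
width: 0.338
gripper_force: 30.0
```

>>> servo_tool --translation '[[0, 10, 0], [5, 25, 0], [7, 30, 0], [7, 30, 0], [7, 30, 0], [7, 30, 0], [7, 30, 0], [6, 30, 0], [6, 30, 0], [4, 25, 0]]' --rotation '[[0, 0, 0.06], [0, 0, 0.1], [0, 0, 0.12], [0, 0, 0.12], [0, 0, 0.12], [0, 0, 0.12], [0, 0, 0.12], [0, 0, 0.12], [0, 0, 0.12], [0, 0, 0.1]]'

```text
t: 20.38
position: [576.2, 30.7, 320.9]
tool_rot: [-0.001, 0.18, 0.984, -0.0]
wrist_force: [0.5, 0.3, -2.3]
width: 0.333
gripper_force: 30.0
```

>>> servo_tool --translation '[[4, 25, 0], [4, 25, 0], [4, 25, 0], [4, 25, 0], [4, 25, 0], [2, 15, 0], [0, 9, 0], [0, 0, 0], [0, 0, 0]]' --rotation '[[0, 0, 0.1], [0, 0, 0.1], [0, 0, 0.1], [0, 0, 0.1], [0, 0, 0.1], [0, 0, 0.06], [0, 0, 0.016], [0, 0, 0], [0, 0, 0]]'

```text
t: 21.5
position: [598.3, 178.0, 322.0]
tool_rot: [0.0, -0.104, 0.995, -0.0]
wrist_force: [0.5, -0.7, -2.2]
width: 0.332
gripper_force: 30.0
```

```bash
python3 st.py; python3 - <<'E'
from h import *
s=snap('wrist'); cv2.imwrite('pics/w3.png',s['image'][:,:,::-1]); P=wcloud(s)
o=np.array([598,179,185.]);R0=upright(.21)
q=sel(P,o-[130,130,20],o+[130,130,170]);d=defsdf((q-o)@R0);q=q[abs(d)<15];print(len(q),fit6(q,R0,o))
for m in['w','side']:
    if m=='side': P=cloud(snap('side'))
    q=sel(P,[520,0,138],[680,250,152]); d=abs((q[:,0]-597)*np.cos(.21)+(q[:,1]-179)*np.sin(.21)); q=q[d<30]
    l=cv2.fitLine(q[:,:2].astype(np.float32),cv2.DIST_HUBER,0,.01,.01).ravel()
    c=(q[:,0]-597)*np.cos(.213)+(q[:,1]-179)*np.sin(.213)
    print(m,len(q),l,'yaw',np.arctan2(-l[0]*np.sign(l[1]),abs(l[1])),'x at y=179',l[2]+l[0]/l[1]*(179-l[3]),'z',np.median(q[:,2]),'edges',np.percentile(c,[2,50,98]),'yr',np.percentile(q[:,1],[1,99]))
E
```

```text
21.5 [598.3 178.  322. ] j [ 0.18  0.41  1.41 -0.    1.32 -1.6 ] F [ 0.5 -0.7 -2.2] w 0.332 g 30.0
[[-0.978 -0.208  0.   ]
 [-0.208  0.978 -0.   ]
 [-0.    -0.    -1.   ]] grasp [598.3 178.  340.8]
11374 (array([597.88811005, 177.5488868 , 189.61381447]), array([ 0.00120473,  0.00051753, -0.00067929]), np.float64(0.477282378090202))
w 2889 [ 2.14721367e-01 -9.76675332e-01  6.09102356e+02  1.25419525e+02] yaw 0.21640654 x at y=179 597.32275 z 145.54316115220735 edges [-10.52010818   0.43499758  12.93403341] yr [ 24.98853752 248.4647225 ]
side 483 [ 2.0732148e-01 -9.7827286e-01  5.9580652e+02  1.7913942e+02] yaw 0.20883615 x at y=179 595.83606 z 145.71381411359042 edges [-11.53213429  -1.21390988  11.65624144] yr [ 25.77830943 248.47906859]
```

View pics/w3.png

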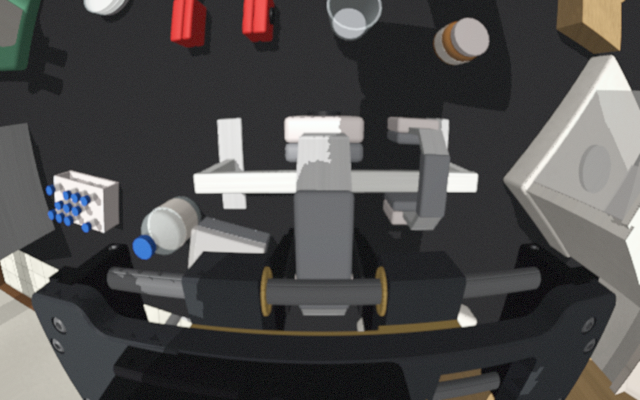

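The wrist view shows the held pair with its crown at (325,235) centred over the bar (row 181), clear of the twin at (430,180). The measured offset is under 1 mm and the yaw matches. I'm lowering.

>>> servo_tool --translation '[[0, 0, -10], [0, 0, -20], [0, 0, -25], [0, 0, -25], [0, 0, -25], [0, 0, -25], [0, 0, -20], [0, 0, -10], [0, 0, -5], [0, 0, 0]]' --rotation '[[0, 0, 0], [0, 0, 0], [0, 0, 0], [0, 0, 0], [0, 0, 0], [0, 0, 0], [0, 0, 0], [0, 0, 0], [0, 0, 0], [0, 0, 0]]'

```text
t: 22.85
position: [598.4, 178.6, 157.1]
tool_rot: [0.0, -0.105, 0.994, -0.0]
wrist_force: [0.2, 0.3, -2.3]
width: 0.33
gripper_force: 30.0
```

>>> servo_tool --translation '[[0, 0, -1], [0, 0, -1], [0, 0, -1], [0, 0, 0]]' --rotation '[[0, 0, 0], [0, 0, 0], [0, 0, 0], [0, 0, 0]]'

```text
t: 23.35
position: [598.4, 178.6, 154.0]
tool_rot: [0.0, -0.105, 0.994, -0.0]
wrist_force: [-0.1, -1.5, -2.5]
width: 0.332
gripper_force: 30.0
```

```bash
python3 st.py; python3 - <<'E'
from h import *
for m in['side']:
    P=cloud(snap(m)); o=np.array([598,177.5,21.]);R0=upright(.21)
    q=sel(P,o-[130,130,20],o+[130,130,170]);d=defsdf((q-o)@R0);q=q[abs(d)<8];print(m,len(q),fit6(q,R0,o))
E
```

```text
23.35 [598.4 178.6 154. ] j [ 0.18  0.55  1.63 -0.    0.96 -1.6 ] F [-0.1 -1.5 -2.5] w 0.332 g 30.0
[[-0.978 -0.209  0.001]
 [-0.209  0.978 -0.   ]
 [-0.    -0.    -1.   ]] grasp [598.3 178.6 172.8]
side 1390 (array([596.84607126, 177.9666614 ,  21.61014854]), array([-0.01091847, -0.00059192,  0.00067237]), np.float64(0.7230090173648573))
```

>>> servo_tool --translation '[[0, 0, -1], [0, 0, -1], [0, 0, -0.5], [0, 0, 0]]' --rotation '[[0, 0, 0], [0, 0, 0], [0, 0, 0], [0, 0, 0]]'

```text
t: 23.9
position: [598.3, 178.6, 151.4]
tool_rot: [0.0, -0.105, 0.994, -0.0]
wrist_force: [0.1, 0.2, -2.7]
width: 0.336
gripper_force: 30.0
```

>>> servo_tool --translation '[[0, 0, -0.5], [0, 0, 0]]' --rotation '[[0, 0, 0], [0, 0, 0]]'

```text
t: 24.15
position: [598.4, 178.6, 150.9]
tool_rot: [0.0, -0.105, 0.994, -0.0]
wrist_force: [0.2, 0.9, -2.9]
width: 0.332
gripper_force: 30.0
```

>>> servo_tool --translation '[[0, 0, -0.5], [0, 0, 0]]' --rotation '[[0, 0, 0], [0, 0, 0]]'

```text
t: 24.4
position: [598.3, 178.6, 150.4]
tool_rot: [0.0, -0.105, 0.994, -0.0]
wrist_force: [-0.1, 0.4, -2.3]
width: 0.336
gripper_force: 30.0
```

>>> servo_tool --translation '[[0, 0, -0.4], [0, 0, 0]]' --rotation '[[0, 0, 0], [0, 0, 0]]'

```text
t: 24.65
position: [598.4, 178.6, 150.0]
tool_rot: [0.0, -0.105, 0.994, -0.0]
wrist_force: [-0.4, 0.5, -1.9]
width: 0.336
gripper_force: 30.0
```

>>> servo_tool --translation '[[0, 0, -0.3], [0, 0, 0]]' --rotation '[[0, 0, 0], [0, 0, 0]]'

```text
t: 24.9
position: [598.4, 178.6, 150.0]
tool_rot: [0.0, -0.105, 0.994, -0.0]
wrist_force: [-1.6, -0.3, 0.6]
width: 0.337
gripper_force: 30.0
```

Contact: the weight is off the wrist. Release.

>>> servo_tool --translation '[[0, 0, 0], [0, 0, 0], [0, 0, 0], [0, 0, 0], [0, 0, 0], [0, 0, 0]]' --rotation '[[0, 0, 0], [0, 0, 0], [0, 0, 0], [0, 0, 0], [0, 0, 0], [0, 0, 0]]' --claw 0.6

```text
t: 25.65
position: [598.4, 178.6, 149.8]
tool_rot: [0.0, -0.105, 0.994, -0.0]
wrist_force: [1.2, -0.0, 0.1]
width: 0.6
gripper_force: 0.0
```

>>> servo_tool --translation '[[0, 0, 5], [0, 0, 15], [0, 0, 30], [0, 0, 30], [0, 0, 30], [0, 0, 30], [0, 0, 20], [0, 0, 0], [0, 0, 0], [0, 0, 0]]' --rotation '[[0, 0, 0], [0, 0, 0], [0, 0, 0], [0, 0, 0], [0, 0, 0], [0, 0, 0], [0, 0, 0], [0, 0, 0], [0, 0, 0], [0, 0, 0]]'

```text
t: 26.9
position: [598.1, 178.6, 308.9]
tool_rot: [-0.001, -0.105, 0.994, -0.0]
wrist_force: [0.4, 0.5, -0.1]
width: 0.602
gripper_force: 0.0
```

```bash
python3 st.py; python3 - <<'E'
from h import *
W=wcloud(snap('wrist'))
s=snap('side'); cv2.imwrite('pics/s3.png',cv2.resize(s['image'][160:360,180:440,::-1],None,fx=3,fy=3))
for m,P in(('w',W),('side',cloud(s))):
  for o in(np.array([598,178,18.]),np.array([572,302,17.7])):
    R0=upright(.21)
    q=sel(P,o-[130,130,20],o+[130,130,170]);d=defsdf((q-o)@R0);q=q[abs(d)<8];print(m,len(q),fit6(q,R0,o))
E
```

```text
26.9 [598.1 178.6 308.9] j [ 0.18  0.42  1.43 -0.    1.3  -1.6 ] F [ 0.4  0.5 -0.1] w 0.602 g 0.0
[[-0.978 -0.209 -0.001]
 [-0.209  0.978 -0.   ]
 [ 0.001 -0.    -1.   ]] grasp [598.1 178.6 327.7]
w 4791 (array([597.4590677 , 177.84934411,  17.46909666]), array([-0.00061112,  0.00177621, -0.00151276]), np.float64(0.5609686259033988))
w 5298 (array([572.37566351, 301.79158005,  17.47185509]), array([ 0.0060647 ,  0.00287773, -0.01189373]), np.float64(0.5392358212954598))
side 1707 (array([596.74319807, 177.92258111,  17.73227451]), array([-0.00779621,  0.0027638 , -0.00055614]), np.float64(0.6392242036268527))
side 2069 (array([571.82198563, 301.38112316,  17.66365101]), array([-0.00719519,  0.00089891, -0.01210503]), np.float64(0.599672363358482))
```

View pics/s3.png

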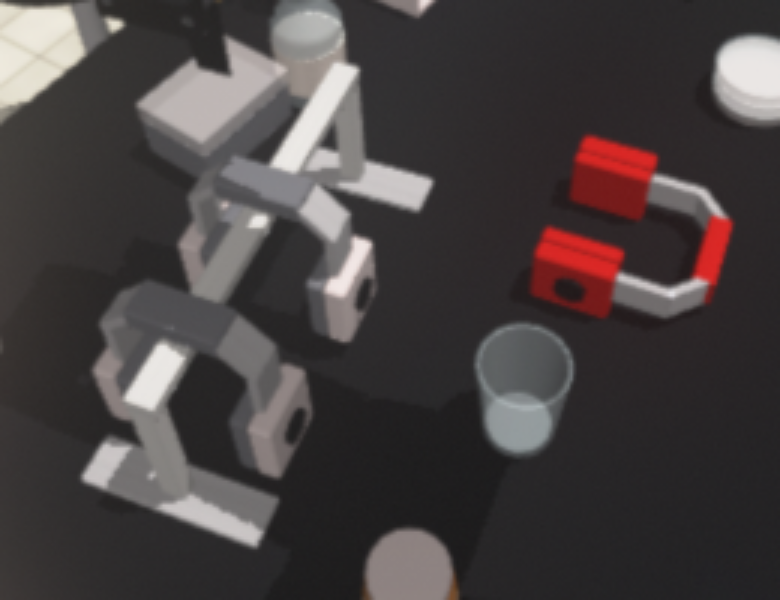

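The pair hangs straight on the bar with its crown at crop (265,185). The twin at (180,320) is unmoved, and everything else is in place with the gripper clear.

```bash
python3 -c "
from station import arm
print(arm.finish_job())"
```

```text
the job is handed in; nothing more can be done
None
```

The ear defenders were stood on their cups and released, then picked up again and hung straight over the bar beside the twin. The twin was not disturbed, and the job was handed in at about 27 s of the 64 s allowed.

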